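Shut off the round valve box with the T-key

ROBOT

A 6-joint arm with a two-finger parallel gripper is mounted at the origin on a cart in front of the work surface, level with it; the furniture and walls round the work are solid. World frame = base frame: x ahead of the robot, y to its left, z up, the work surface at z = 0. Lengths are in m, angles in rad, forces in N, time in s.
With the tool pointing down it reaches from about 0.275 to 1 m from the base axis. Payload 8.4 kg.
Tool frame: the origin (TCP) lies on the centre line of the jaws, within the pads' length; the fingertips stand 17 mm ahead of it and the grasp point (between the pads) lies 2 mm behind it (bot.tcp_to_tips is the y of the fingertips in the tool frame, in m); y points along the fingers, z is the direction in which the jaws open and shut, and the axes are right-handed (so a half turn about y gives the same grasp; the last joint's range is limited). The gripper opens to 85 mm and grips with 20 to 120 N. Pads are 22 mm wide; open, the fingers measure 114 mm over their backs; the gripper's body (76 mm by 85 mm) begins 54 mm behind the grasp point. The pads swing forward as they close: fully open they stand 13 mm farther back than shut.
Start: joints at [-1.135, 0.353, 1.633, -0, 1.155, -0.002], TCP at [0.265, -0.566, 0.223] pointing down, gripper open.
Joint ranges: [-2.63, 2.63], [-0.92, 2.1], [0.06, 2.66], [-1.3, 4.44], [0, 2.69], [-3.02, 3.02]. Speed limits (rad/s): [2.22, 2.22, 2.79, 3.14, 3.14, 3.14].

INTERFACE

Orientations are given as a unit quaternion [x, y, z, w].
In Python, from workcell import bot, hand, kinematics, get_obs, vision, hand_in gives the robot as it stands. The module is installed in compiled form; this text tells all that it offers. Calls block until the motion is done:
- bot.reach(position, orientation): joint-space move of the TCP to a pose.
- bot.servo_line(position, ori=None, velocity=0.15): straight line of the TCP; ori=None keeps the orientation; velocity is the mean speed in m/s.
- bot.goto_joints(angles): joint-space move.
- hand.move_gripper(opening, strength=None): finger opening in m; strength is the grip in N (None keeps the last); returns when the fingers have stopped.
- bot.dwell(seconds).
- kinematics.solve_ik(position, orientation): joint angles nearest the present ones, or None.
- get_obs(): the state.
- vision.read_camera(name): name is "scene" or "side" or "wrist"; returns a dict with "frame" (420x560x3 uint8, red, green, blue), "intrinsics" (3x3 intrinsics, pixels), "view" (4x4, takes a point from world to camera coordinates). Camera axes: x right, y down, z forward; pixel columns grow to the right and rows downward; lengths in m; the calibration is good to about 2 mm. A picture is of the moment at which its call begins. There is no depth.
A pose or a line that the arm cannot do raises bot.IKError and nothing moves.
- hand_in(): hands the job in, once; it reports no verdict.
The state is a dict: "time_s": time; "joint_pos": joint angles; "joint_vel": joint speeds; "joint_efforts": joint torques, N m; "position": TCP position; "orientation": TCP orientation; "wrist_force": force on the tool from outside, world axes, zero at the start; "ft_torque": the same for the moment, N m; "gripper_width": finger opening in m.
Only numpy, scipy, OpenCV 4.12 (cv2) and the standard library are available. Lean on these libraries where they do the work, as an engineer would, in place of code of your own. Each camera call takes 0.05 s, during which the arm holds its last target. There are 200 camera calls.

TASK

The tap is about to be changed: pick up the T-handled key, fit its forked foot over the blade at the bottom of the well in the round valve box, and turn the blade clockwise as far as it goes. Then take the key out and stand it upright on the black chopping board, and let go. Leave the square valve box's blade and the things standing about as they are.

Things in the scene. Friction and masses are not known exactly. Their poses are not given: they have to be found in the camera images.
- key_bar (a point): centre of the key's T-bar, where it can be gripped. The key is plain steel, loose, 0.3 kg, 156 mm tall, and at the start stands upright on the worktop. The bar is horizontal, 100 mm long along this point's x, 16 mm wide (y, the width to grip), 20 mm high; its centre is 146 mm above the bottom of the foot. Below it a 15 mm round shaft leads down to the foot. z is up the shaft.
- key_foot (a point): centre of the underside of the key's foot, on the shaft's axis, same axes as key_bar. The foot is a fork of two cheeks, together 44 mm (x) by 41 mm (y), with a slot between them that is 13 mm wide, 24 mm deep and open at both ends; the slot runs along x, parallel to the T-bar. Above the cheeks is a round disc 52 mm in diameter.
- round_valve: the round white valve box, fixed, 124 mm in diameter, 100 mm high, short pipe stubs to front and back (reaching 80 mm from its centre, 45 mm up); origin at the centre of its underside. In its top is a round well, 70 mm in diameter and 88 mm deep (floor 12 mm above the origin). The two boxes may stand either way round, left or right.
- round_spindle (a joint): angle of the blade in the round box, 0 = fully open (blade along the box's x, the line through its pipe stubs), growing as it turns clockwise seen from above, to a stop at 1.571 = shut. Starts between 0.25 and 0.5. It stays where it is left; friction about 0.1 N m.
- round_blade (a point): centre of the brass blade that stands on the floor of the round box's well, on the axis of the well and of its turning, half-way up (10 mm above the well's floor). The blade is 32 mm long along this point's x, 9 mm thick (y) and 20 mm tall; its uppermost 6 mm are only 5 mm thick and 28 mm long as a lead-in. With the key pushed fully down on it the foot rests on the well's floor, with 2 mm play on each side of the blade.
- square_valve: the square white valve box, fixed, 124 x 124 mm, 100 mm high, with the same well, blade and stubs as the round one; origin at the centre of its underside. Its blade must be left as it is.
- square_blade_end (a point): end of the blade in the square box's well, 16 mm from the axis: moves if that blade is turned.
- board: black chopping board lying fixed on the worktop, 160 mm (x) by 240 mm (y), 11 mm thick, flat on top, with a cut-out for hanging at one end (that too is solid to stand on); origin at the centre of its underside.
- salt_shaker: salt shaker, clear with a grey cap, 44 mm across, 90 mm tall; a bystander, not to be moved; origin at the centre of its underside.
- jam_jar: glass jam jar with a white lid, 65 mm across, 94 mm tall; a bystander, not to be moved; origin at the centre of its underside.
- masking_tape: roll of masking tape lying flat, 104 mm across, 25 mm tall; a bystander, not to be moved; origin at the centre of its underside.

How it is judged:
On the way, in this order (a step that is already met when the one before it is completed fails the run):
1. the key's foot is down over the round box's blade (z of key_foot in the frame of round_valve below 0.02 m and horizontal distance between key_foot and round_blade below 0.006 m), for 0.2 s.
2. with the key on it, the blade has been turned clockwise to its stop (z of key_foot in the frame of round_valve below 0.025 m and horizontal distance between key_foot and round_blade below 0.01 m and value of joint round_spindle above 1.45 rad), for 0.2 s.
At the end, for the whole second after the job is handed in: Round box's blade at its closed stop (joint above 1.45 rad); key upright (within 0.1 rad) on the black board, foot centre within 75 mm (x) and 115 mm (y) of the board's centre, underside 6 to 16 mm above the worktop; square box's blade unturned (end moved under 4 mm) (value of joint round_spindle above 1.45 rad and x of key_foot in the frame of board between -0.075 and 0.075 m and y of key_foot in the frame of board between -0.115 and 0.115 m and height (world z) of key_foot between 0.006 and 0.016 m and angle between key_foot's own z axis and vertical below 0.1 rad and distance of square_blade_end from where it was at the start of the episode below 0.004 m); the robot touches nothing.
It fails at once if the square box's blade is turned (distance of square_blade_end from where it was at the start of the episode above 0.004 m).
It fails at once if the salt shaker is moved more than 30 mm (distance of salt_shaker from where it was at the start of the episode above 0.03 m).
It fails at once if the jam jar is moved more than 30 mm (distance of jam_jar from where it was at the start of the episode above 0.03 m).
It fails at once if the masking tape is moved more than 30 mm (distance of masking_tape from where it was at the start of the episode above 0.03 m).
It also fails if it takes over 61 s, if anything falls off the work surface, if the arm or the gripper's body presses on something with over 40 N, if the wrist force passes 120 N, or if a joint passes its speed limit or range.

## Working session

There is one attempt and no reset: what is moved stays moved. The work goes in short steps, each a Python script; the robot and the scene stay as the last script left them, time stands still between calls to the robot, and variables do not carry over. Pictures are saved under pics/ and viewed, about 8 in all and at most 12, crops included, and the job is handed in when it is done.

```bash
mkdir -p pics
python3 - <<'E'
from workcell import bot,hand,get_obs,vision
import cv2,numpy as np
np.set_printoptions(precision=4,suppress=True)
for n in("scene","side","wrist"):
    c=vision.read_camera(n); cv2.imwrite(f"pics/{n}0.png",c["frame"][:,:,::-1])
    np.savez(f"pics/{n}0.npz",**c); print(n,c["intrinsics"].tolist(),c["view"])
a=[cv2.imread(f"pics/{n}0.png") for n in("scene","side")]
o=get_obs();print(o["time_s"],o["position"],o["orientation"],bot.tcp_to_tips)
E
```

```text
scene [[406.571570481843, 0.0, 282.6900637472116], [0.0, 406.571570481843, 203.99532185863177], [0.0, 0.0, 1.0]] [[-0.7835 -0.6214 -0.0005  0.3971]
 [-0.3757  0.4744 -0.7961  0.3167]
 [ 0.495  -0.6236 -0.6051  0.8785]
 [ 0.      0.      0.      1.    ]]
side [[540.8424130762177, 0.0, 271.9885743349645], [0.0, 540.8424130762177, 207.12927756827258], [0.0, 0.0, 1.0]] [[-0.3688 -0.9293  0.0167  0.1653]
 [-0.5264  0.194  -0.8278  0.4012]
 [ 0.7661 -0.3141 -0.5608  1.0704]
 [ 0.      0.      0.      1.    ]]
wrist [[357.7995785124011, 0.0, 282.7107125997296], [0.0, 357.7995785124011, 214.24389707712032], [0.0, 0.0, 1.0]] [[ 0.4233 -0.906  -0.0013 -0.6229]
 [-0.8678 -0.4059  0.2865 -0.0375]
 [-0.2601 -0.1201 -0.9581  0.3808]
 [ 0.      0.      0.      1.    ]]
0.15 [ 0.2648 -0.5657  0.2221] [-0.1536  0.6906 -0.6899  0.1535] 0.017
```

View pics/scene0.png

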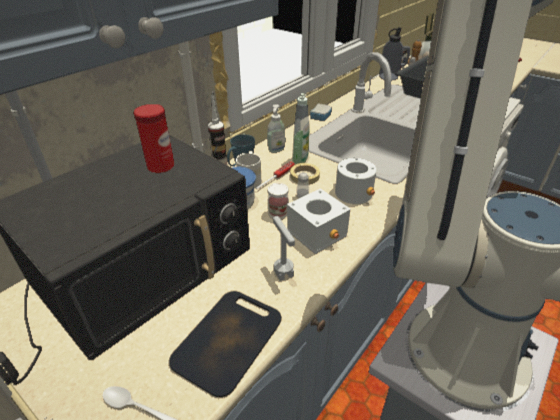

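View pics/side0.png

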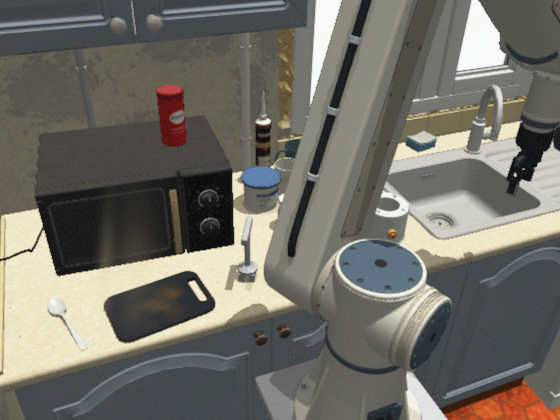

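The scene view shows the key (bar about (283,230), foot (284,272)), the square box (318,220), the round box (356,178), the board (227,342), the jar (278,198), and the tape with the salt shaker in front of it (305,175). The side view shows the key (bar (247,229), foot (247,268)) and the board (160,305). The arm hides the square box there.

```bash
cat > h.py <<'E'
from workcell import bot,hand,kinematics,get_obs,vision,hand_in
import cv2,numpy as np
from scipy.spatial.transform import Rotation as R
np.set_printoptions(precision=4,suppress=True)
def cam(n,save=None):
    c=vision.read_camera(n)
    if save: cv2.imwrite(f"pics/{save}.png",c["frame"][:,:,::-1]); np.savez(f"pics/{save}.npz",**c)
    return c
def ray(c,uv):
    V=c["view"];o=-V[:3,:3].T@V[:3,3]
    uv=np.atleast_2d(uv).astype(float)
    d=np.c_[uv,np.ones(len(uv))]@np.linalg.inv(c["intrinsics"]).T@V[:3,:3]
    return o,d
def onz(c,uv,z):
    o,d=ray(c,uv); return o+d*((z-o[2])/d[:,2])[:,None]
def tri(c1,u1,c2,u2):
    o1,d1=ray(c1,u1);o2,d2=ray(c2,u2)
    s=np.linalg.lstsq(np.c_[d1[0],-d2[0]],o2-o1,rcond=None)[0]
    a,b=o1+s[0]*d1[0],o2+s[1]*d2[0]; return (a+b)/2,np.linalg.norm(a-b)
def down(phi): # tool y down, tool z (jaw direction) at world angle phi
    z=np.array([np.cos(phi),np.sin(phi),0]);y=np.array([0,0,-1.]);return R.from_matrix(np.c_[np.cross(y,z),y,z]).as_quat()
E
python3 - <<'E'
from h import *
S=dict(np.load("pics/scene0.npz"));D=dict(np.load("pics/side0.npz"));W=dict(np.load("pics/wrist0.npz"))
print("bar",tri(S,(283,230),D,(247,229)),onz(S,[(274,219),(292,242)],.156))
print("foot",tri(S,(284,271),D,(247,268)),onz(S,[(284,272)],0))
print("round top",onz(S,[(356,168)],.1),"square",onz(S,[(318,208)],.1))
print("jar lid",onz(S,[(278,188)],.094),"salt/tape",onz(S,[(304,168),(305,174)],.02))
b=[(238,293),(282,318),(222,394),(171,349)];print("board",onz(S,b,.011))
o,_=ray(W,(0,0));g=get_obs();M=R.from_quat(g["orientation"])
print("cam in tool",M.inv().apply(o-g["position"]),"cam axes in tool",(W["view"][:3,:3]@M.as_matrix()))
print(M.as_matrix())
# flange: phi now
E
```

```text
bar (array([0.4531, 0.0664, 0.1467]), np.float64(0.002037194789189813)) [[0.488  0.0576 0.156 ]
 [0.4036 0.0959 0.156 ]]
foot (array([0.444 , 0.0733, 0.0256]), np.float64(0.013019955023440596)) [[0.4515 0.0642 0.    ]]
round top [[ 0.4902 -0.3504  0.1   ]] square [[ 0.4675 -0.1065  0.1   ]]
jar lid [[ 0.6191 -0.1194  0.094 ]] salt/tape [[ 0.6914 -0.3533  0.02  ]
 [ 0.666  -0.3242  0.02  ]]
board [[0.49   0.1965 0.011 ]
 [0.3601 0.1875 0.011 ]
 [0.3405 0.3997 0.011 ]
 [0.4963 0.3976 0.011 ]]
cam in tool [-0.0727 -0.1526 -0.0014] cam axes in tool [[ 0.0007  0.0003  1.    ]
 [ 0.9581 -0.2865 -0.0006]
 [ 0.2865  0.9581 -0.0004]]
[[-0.9057 -0.0005  0.4239]
 [-0.4239  0.001  -0.9057]
 [ 0.     -1.     -0.0011]]
```

View pics/wrist0.png

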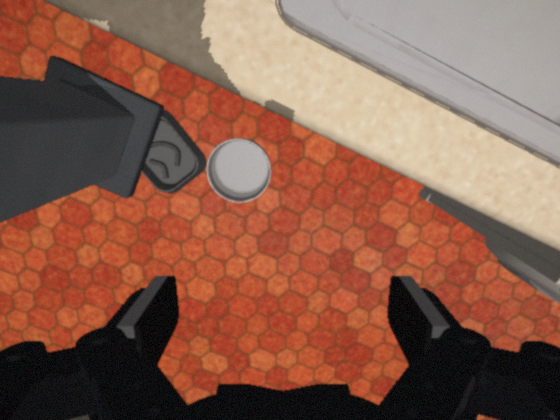

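Run:
```python
from h import *
def look(t,z,name,extra=0.):
    phi=np.arctan2(t[1],t[0])
    tx=np.array([np.sin(phi),-np.cos(phi)])
    p=np.array(t)+(0.073+extra)*tx
    bot.reach([*p,z],down(phi)); cam("wrist",name); o=get_obs(); print(name,o["time_s"],o["position"],o["joint_pos"])
look((.49,-.35),.22,"r1"); look((.49,-.35),.22,"r2",-.05)
look((.447,.07),.30,"k1"); look((.447,.07),.30,"k2",-.08)
m=[cv2.imread(f"pics/{n}.png") for n in("r1","r2","k1","k2")]
m=np.vstack([np.hstack(m[:2]),np.hstack(m[2:])]); cv2.imwrite("pics/m1.png",cv2.resize(m,(800,600),interpolation=cv2.INTER_AREA))
```

```text
r1 1.15 [ 0.4467 -0.4105  0.22  ] [-0.7453  0.3272  1.6769 -0.0006  1.1374 -0.1229]
r2 1.5167 [ 0.476  -0.3697  0.22  ] [-0.6625  0.3211  1.6857 -0.0005  1.1348 -0.041 ]
k1 2.9667 [ 0.4586 -0.003   0.2998] [-0.0096  0.0138  1.8769 -0.0003  1.2512 -0.1632]
k2 3.4333 [0.4462 0.0764 0.2997] [ 0.1667  0.0035  1.8873 -0.0006  1.2512  0.0115]
```

View pics/m1.png

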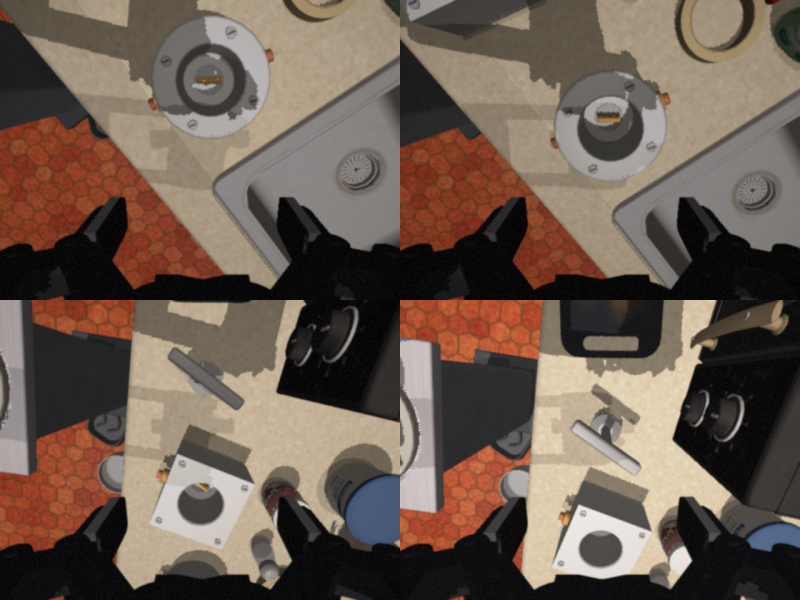

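The montage shows r1/r2 with the round box and its orange blade (full px about (294,111) and (291,164)). The orange caps mark the stub line. k1/k2 show the T-bar, with ends about (241,73)–(336,148) and (244,176)–(333,235).

```bash
cat > m.py <<'E'
from h import *
C={n:dict(np.load(f"pics/{n}.npz")) for n in("r1","r2","k1","k2")}
tiles=[];P={}
roi=dict(r1=(208,10,385,200),r2=(208,90,385,260),k1=(205,45,360,165),k2=(225,155,350,250))
for n,(x0,y0,x1,y1) in roi.items():
    f=C[n]["frame"][y0:y1,x0:x1].copy();hsv=cv2.cvtColor(f,cv2.COLOR_RGB2HSV)
    v=f[:,:,::-1].copy()
    if n[0]=="r":
        xs,ys=np.meshgrid(np.arange(x0,x1),np.arange(y0,y1)); cx,cy=dict(r1=(294,111),r2=(291,164))[n]
        m=((hsv[...,0]<25)&(hsv[...,1]>120)&(np.hypot(xs-cx,ys-cy)<32)).astype(np.uint8)
        w=((hsv[...,1]<60)&(hsv[...,2]>60)).astype(np.uint8)
    else:
        m=((hsv[...,1]<45)&(hsv[...,2]>60)).astype(np.uint8)
    k=np.ones((3,3),np.uint8)
    if n[0]=="k": m=cv2.morphologyEx(m,cv2.MORPH_OPEN,np.ones((5,5),np.uint8))
    cs,_=cv2.findContours(m,cv2.RETR_EXTERNAL,cv2.CHAIN_APPROX_NONE); c=max(cs,key=cv2.contourArea)
    r=cv2.minAreaRect(c);P[n]=np.array(r[0])+(x0,y0);print(n,"rect",P[n],r[1:],cv2.contourArea(c))
    P[n+"box"]=cv2.boxPoints(r)+(x0,y0)
    s=4 if n[0]=="k" else 3
    v=cv2.resize(v,None,fx=s/1.5,fy=s/1.5,interpolation=cv2.INTER_NEAREST);cv2.drawContours(v,[(c*s/1.5).astype(int)],-1,(0,255,0),1)
    v=cv2.resize(v,(400,300));cv2.putText(v,f"{n} x{x0}-{x1} y{y0}-{y1}",(3,12),0,.4,(0,0,255),1);tiles.append(v)
cv2.imwrite("pics/m2.png",np.vstack([np.hstack(tiles[:2]),np.hstack(tiles[2:])]))
print("blade tri",tri(C["r1"],P["r1"],C["r2"],P["r2"]),"bar tri",tri(C["k1"],P["k1"],C["k2"],P["k2"]))
E
python3 m.py
```

```text
r1 rect [292. 112.] ((8.0, 32.0), 90.0) 237.0
r2 rect [292.5 165.5] ((9.0, 31.0), 90.0) 250.0
k1 rect [287.6153 110.0135] ((123.73699951171875, 46.225791931152344), 51.666664123535156) 3154.0
k2 rect [297.6455 193.5439] ((113.94300079345703, 52.62234878540039), 35.21759033203125) 3335.5
blade tri (array([ 0.4936, -0.3585,  0.0231]), np.float64(0.0008209522211372431)) bar tri (array([0.4564, 0.0699, 0.1061]), np.float64(0.010128922566641269))
```

View pics/m2.png

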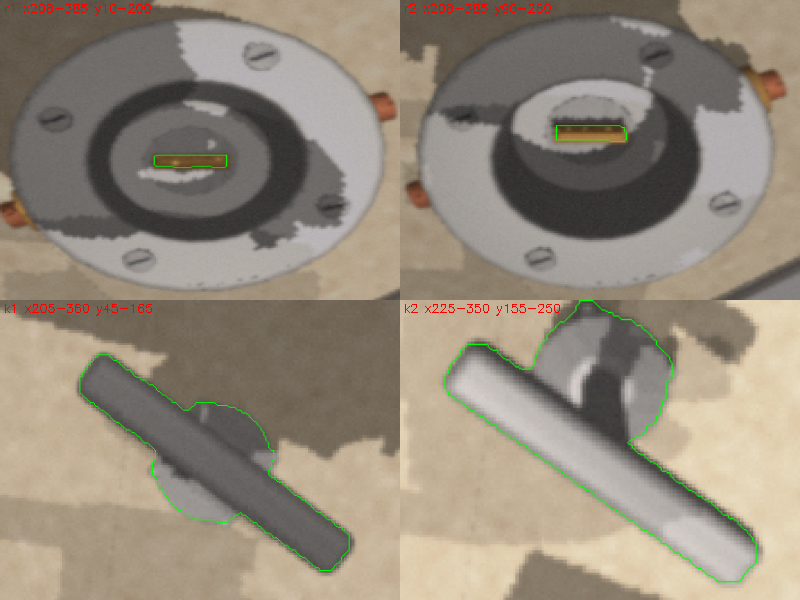

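```bash
cat >> m.py <<'E'
print("---")
k1=np.array([(239.1,73.4),(336.7,147.4)]);k2=np.array([(243.4,175.9),(330.6,239.2)])
for i in (0,1): print("end",tri(C["k1"],k1[i],C["k2"],k2[i]))
print("mid",tri(C["k1"],k1.mean(0),C["k2"],k2.mean(0)))
for n,k in(("k1",k1),("k2",k2)):
    e=onz(C[n],k,.156);d=e[1]-e[0];print(n,e.mean(0),np.linalg.norm(d),np.degrees(np.arctan2(d[1],d[0])))
# disc in k1: tile circle (214,462) r..
print("disc k1",onz(C["k1"],[(205+214*.3875,45+162*.4)],.035))
print("well rim",onz(C["r1"],[(295,111.3)],.1),"outer",onz(C["r1"],[(295,108)],.1),"floor",onz(C["r1"],[(208+189*.4425,10+155.5*.6333)],.012),"blade",onz(C["r1"],[P["r1"]],.03))
for n in("r1","r2"):
    x0,y0,x1,y1=roi[n];hsv=cv2.cvtColor(C[n]["frame"],cv2.COLOR_RGB2HSV).astype(float)
    u,v=P[n].astype(int);p=hsv[v-14:v+15,u-26:u+27];ys,xs=np.nonzero((p[...,0]<25)&(p[...,1]>90))
    q=np.c_[xs+u-26,ys+v-14];e=np.linalg.svd(onz(C[n],q,.03)[:,:2]-onz(C[n],q,.03)[:,:2].mean(0),full_matrices=False)[2][0]
    print(n,len(q),q.mean(0),onz(C[n],[q.mean(0)],.03),"blade angle",np.degrees(np.arctan2(e[1],e[0])))
# stub caps
a,b=(208+12*.4425,10+212*.633),(208+385*.4425,10+105*.633); e=onz(C["r1"],[a,b],.045);print("stubs",e,e.mean(0),np.degrees(np.arctan2(*(e[1]-e[0])[[1,0]])))
E
python3 m.py | sed '1,/---/d'
```

```text
end (array([0.4094, 0.0901, 0.1538]), np.float64(0.0005406407402154367))
end (array([0.4946, 0.0455, 0.1532]), np.float64(0.002066411836904077))
mid (array([0.4508, 0.0685, 0.1535]), np.float64(0.0006502098543387446))
k1 [0.4523 0.0679 0.156 ] 0.09634551353063232 -27.19970420130819
k2 [0.4514 0.0685 0.156 ] 0.09409173684252052 -28.006085272926313
disc k1 [[0.4528 0.0684 0.035 ]]
well rim [[ 0.4943 -0.3573  0.1   ]] outer [[ 0.4957 -0.3554  0.1   ]] floor [[ 0.495  -0.3557  0.012 ]] blade [[ 0.4932 -0.3581  0.03  ]]
r1 303 [292.4455 111.9868] [[ 0.4935 -0.3584  0.03  ]] blade angle -35.808617702372054
r2 343 [291.8134 165.3469] [[ 0.4939 -0.3573  0.03  ]] blade angle -37.555946958276245
stubs [[ 0.4191 -0.3392  0.045 ]
 [ 0.57   -0.377   0.045 ]] [ 0.4945 -0.3581  0.045 ] -14.05266476814843
```

Run:
```python
from h import *
def st(s): o=get_obs();print(s,round(o["time_s"],2),o["position"],"F",o["wrist_force"],"T",o["ft_torque"],"w",round(o["gripper_width"],4),"q6",round(o["joint_pos"][5],3))
r=np.radians
K=(.452,.0685);B=(.494,-.3575)
bot.reach([*K,.25],down(r(62.5)));hand.move_gripper(.05,60)
bot.servo_line([*K,.144],velocity=.12);st("at key")
hand.move_gripper(0,60);st("grip")
bot.servo_line([*K,.30],velocity=.15);st("lift")
bot.reach([*B,.30],down(r(53.5)));bot.dwell(.5);st("hover")
m=[cam(n,"h_"+n)["frame"][:,:,::-1] for n in("scene","wrist","side")]
v=np.hstack([cv2.resize(m[0][90:290,270:470],(400,400)),cv2.resize(m[1],(400,300)) if 0 else cv2.resize(m[1][:, 80:500],(400,400))]);cv2.imwrite("pics/m3.png",v)
```

```text
at key 5.82 [0.4525 0.0686 0.1445] F [ 0.1367  0.0191 -0.106 ] T [ 0.009  -0.0413 -0.0574] w 0.0501 q6 -0.944
grip 6.26 [0.4525 0.0685 0.1448] F [-1.9307  0.274   4.3001] T [-0.0749  0.1525  0.0697] w 0.0132 q6 -0.944
lift 7.45 [0.4514 0.0684 0.299 ] F [-0.9088 -0.2071 -3.2607] T [0.0168 0.0025 0.015 ] w 0.0131 q6 -0.944
hover 9.53 [ 0.4941 -0.3573  0.3001] F [ 0.2074 -0.2914 -3.8806] T [ 0.     -0.0133 -0.0038] w 0.0127 q6 -1.563
```

View pics/m3.png

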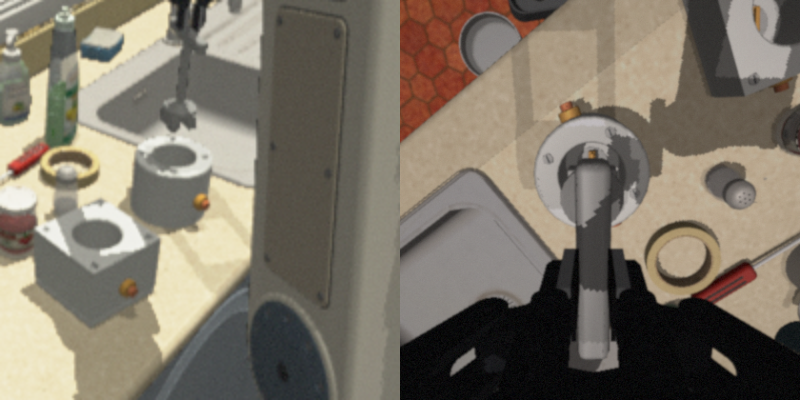

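The key is held: its weight reads on the wrist, and the bar is centred along the image column at about 282. In the scene crop the foot hangs over the well at about full px (360,147). I'll check the foot against its predicted projection before lowering.

Run:
```python
from h import *
def proj(c,p):
    q=c["view"]@np.append(p,1);q=c["intrinsics"]@q[:3];return q[:2]/q[2]
for n in("h_scene","h_side"):
    c=dict(np.load(f"pics/{n}.npz"))
    v=c["frame"][:,:,::-1].copy();f=proj(c,[.494,-.3573,.156]);t=proj(c,[.494,-.3573,.29]);d=proj(c,[.494,-.3573,.19]);print(n,f,t,d)
    x,y=map(int,d);s=8;x0,y0=x-25,y-35;cr=cv2.resize(v[y0:y0+60,x0:x0+50],None,fx=s,fy=s,interpolation=cv2.INTER_CUBIC)
    for p in(f,t,d):cv2.circle(cr,tuple(int(round((a+.5-b)*s)) for a,b in zip(p,(x0,y0))),4,(0,0,255),1)
    cv2.imwrite(f"pics/c_{n}.png",cr)
a,b=cv2.imread("pics/c_h_scene.png"),cv2.imread("pics/c_h_side.png")
cv2.imwrite("pics/m4.png",np.hstack([a,b]))
```

```text
h_scene [358.0499 151.1896] [363.2464 110.4683] [359.3036 141.3653]
h_side [388.6085 186.1041] [395.7401 142.0734] [390.3483 175.3628]
```

View pics/m4.png

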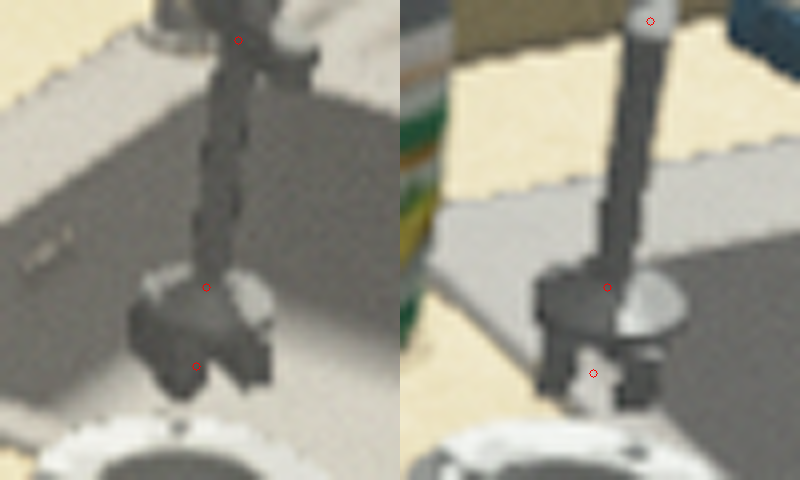

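The shaft and foot match the predicted projections to within about 1 px (1–2 mm) in both views, so I'll lower with force checks.

Run:
```python
from h import *
B=(.494,-.3575)
bot.servo_line([*B,.19],velocity=.12);bot.dwell(.3)
f0=get_obs()["wrist_force"]
for z in np.r_[np.arange(.186,.160,-.004),.159,.1575,.1565,.1555]:
    bot.servo_line([*B,z],velocity=.04);bot.dwell(.05);o=get_obs();d=o["wrist_force"]-f0
    print(round(o["time_s"],2),round(z,4),o["position"],"dF",d,"T",o["ft_torque"])
    if d[2]>12 or np.hypot(*d[:2])>15: break
```

```text
11.34 0.186 [ 0.4938 -0.3574  0.1858] dF [0.736  0.0297 0.2685] T [ 0.0044 -0.0079 -0.0379]
11.64 0.182 [ 0.4939 -0.3574  0.1818] dF [ 1.2191 -0.3834  0.4354] T [-0.0508 -0.0216 -0.0367]
11.94 0.178 [ 0.4939 -0.3574  0.1778] dF [ 0.4408  0.5595 -0.1529] T [-0.0257 -0.0439  0.0283]
12.24 0.174 [ 0.4939 -0.3574  0.1738] dF [ 0.2083 -0.2277 -0.2804] T [-0.0452  0.0142 -0.0589]
12.54 0.17 [ 0.4939 -0.3574  0.1698] dF [-0.2976  0.2463  0.4266] T [ 0.0342  0.0101 -0.0088]
12.84 0.166 [ 0.4939 -0.3574  0.1658] dF [0.8191 0.6715 0.3648] T [ 0.016  -0.0287  0.0294]
13.14 0.162 [ 0.4939 -0.3574  0.1618] dF [ 0.1001 -0.9382  0.5861] T [0.0284 0.0215 0.0016]
13.44 0.159 [ 0.4939 -0.3574  0.1589] dF [ 0.8424  0.6242 -0.0474] T [-0.0221 -0.0514  0.0058]
13.74 0.1575 [ 0.494  -0.3575  0.1575] dF [ 0.3552  0.9899 -0.5615] T [ 0.0383 -0.0027  0.0304]
14.04 0.1565 [ 0.4942 -0.3577  0.1569] dF [-1.1403  0.7724  2.8782] T [-0.0597  0.1196  0.0196]
14.34 0.1555 [ 0.4946 -0.3581  0.1568] dF [-1.5537 -0.0517 11.1927] T [ 0.0537  0.3741 -0.0179]
```

The foot is seated on the floor at the expected height, with no contact on the blade. Next I'll raise it 1 mm and turn clockwise while watching the torque.

Run:
```python
from h import *
B=(.494,-.3575)
bot.servo_line([*B,.158],velocity=.04);bot.dwell(.25)
for b in [*range(44,-21,-9),-20,-23,-26,-29,-32]:
    bot.reach([*B,.158],down(np.radians(b)));bot.dwell(.15);o=get_obs()
    print(round(o["time_s"],2),b,o["position"],"F",o["wrist_force"],"T",o["ft_torque"],"phi",np.degrees(o["joint_pos"][0]-o["joint_pos"][5]))
    if abs(o["ft_torque"][2])>1.0 or np.linalg.norm(o["wrist_force"][:2])>25: break
bot.dwell(.4)
c=cam("wrist","t1");cv2.imwrite("pics/m5.png",cv2.resize(c["frame"][60:360,120:440,::-1],(640,600)))
```

```text
15.28 44 [ 0.494  -0.3575  0.158 ] F [-0.4701  0.9235 -2.3026] T [ 0.0002  0.0209 -0.0112] phi 44.1711571511921
15.7 35 [ 0.494  -0.3575  0.158 ] F [-0.6474  0.1591 -2.4748] T [-0.0156 -0.0498  0.0345] phi 35.20779954611698
16.12 26 [ 0.494  -0.3575  0.158 ] F [ 0.3735  0.6503 -3.2976] T [ 0.0628 -0.0555 -0.0182] phi 26.214058837613948
16.55 17 [ 0.494  -0.3575  0.158 ] F [ 0.1891  0.5355 -3.0775] T [ 0.0444 -0.0459  0.0611] phi 17.21241239514782
16.98 8 [ 0.494  -0.3575  0.158 ] F [ 0.3642 -0.1732 -3.3274] T [-0.0691 -0.0918 -0.0044] phi 8.211951217593917
17.4 -1 [ 0.494  -0.3575  0.158 ] F [ 0.1868 -0.3472 -4.0915] T [ 0.0082 -0.1739 -0.0364] phi -0.785885458147461
17.82 -10 [ 0.494  -0.3575  0.158 ] F [ 0.0406 -1.3757 -2.8354] T [-0.0803 -0.1947 -0.0204] phi -9.78778333828902
18.25 -19 [ 0.494  -0.3576  0.158 ] F [ 0.284   0.3474 -3.3503] T [-0.0913 -0.1439  0.0168] phi -18.792016315369565
18.65 -20 [ 0.494  -0.3575  0.158 ] F [ 0.1641 -0.8876 -3.8366] T [-0.1091 -0.2194  0.0731] phi -19.963835328859602
19.05 -23 [ 0.494  -0.3575  0.158 ] F [ 0.3924 -0.47   -3.1653] T [-0.1275 -0.2342  0.1599] phi -22.930447739093673
19.45 -26 [ 0.494  -0.3575  0.158 ] F [ 1.0954  0.1693 -3.8729] T [-0.0858 -0.1533  0.4794] phi -25.914223030061265
19.85 -29 [ 0.494  -0.3575  0.158 ] F [ 1.4831 -0.5152 -3.9818] T [-0.1781 -0.1937  0.8113] phi -28.911462594787725
20.25 -32 [ 0.494  -0.3575  0.158 ] F [ 0.2049 -0.94   -4.069 ] T [-0.1231 -0.1399  1.182 ] phi -31.905634452875155
```

Run:
```python
from h import *
B=(.494,-.3575);q=lambda a:down(np.radians(a))
bot.reach([*B,.158],q(-16));bot.dwell(.4);o=get_obs();print("untwist",o["wrist_force"],o["ft_torque"])
bot.servo_line([*B,.31],velocity=.12);o=get_obs();print("up",round(o["time_s"],2),o["wrist_force"],o["ft_torque"],o["gripper_width"])
# look into the well from beside
bot.reach([.455,-.22,.33],q(-16));bot.dwell(.2);c=cam("wrist","t2");o=get_obs();print(o["time_s"],o["position"])
V=c["view"]@np.array([.494,-.3575,.03,1]);p=c["intrinsics"]@V[:3];p=p/p[2];print("well px",p)
bot.reach([.43,.0,.31],q(30));bot.dwell(.1);s=cam("scene","b_scene");d=cam("side","b_side");w=cam("wrist","b_wrist")
print("microwave front",onz(s,[(98,358),(248,262)],0))
v=np.vstack([np.hstack([cv2.resize(f["frame"][:,:,::-1],(400,300)) for f in r]) for r in((c,w),(s,d))]);cv2.imwrite("pics/m6.png",v)
```

```text
untwist [-0.6714  0.4466 -3.316 ] [0.0201 0.0048 0.01  ]
up 22.89 [-0.0385  1.1726 -2.8569] [ 0.0382 -0.0066 -0.0223] 0.012612245047266093
23.775 [ 0.4551 -0.2207  0.3296]
well px [338.6686 255.8204   1.    ]
microwave front [[0.6081 0.5045 0.    ]
 [0.5497 0.0957 0.    ]]
```

View pics/m6.png

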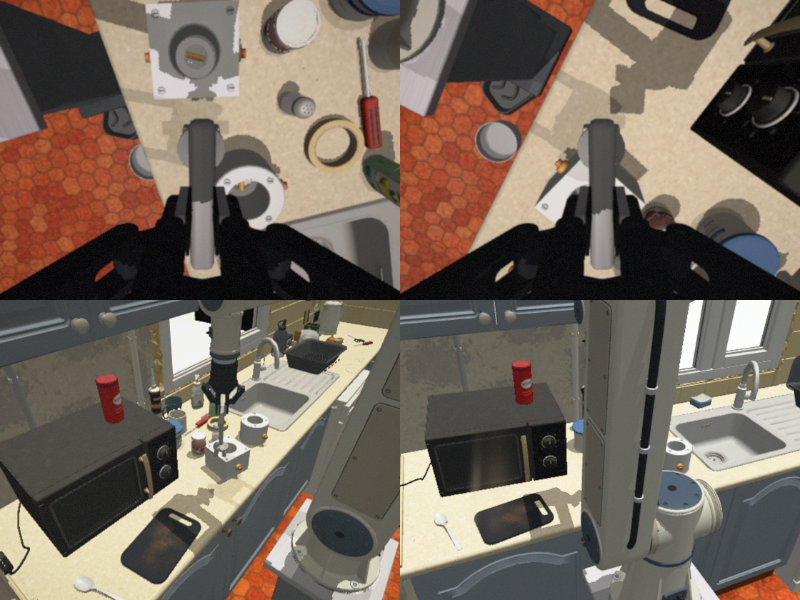

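In t2 (top left) the round blade shows at about (241,187) in the tile, now across the line of the stubs, and the square blade is untouched. The lower tiles show the board clear of everything. Next I'll measure the board's height and place the key.

Run:
```python
from h import *
cs={}
for n,(x0,y0,x1,y1) in dict(b_scene=(155,275,300,410),b_side=(95,262,222,345)).items():
    c=dict(np.load(f"pics/{n}.npz"));h=cv2.cvtColor(c["frame"],cv2.COLOR_RGB2HSV);m=np.zeros(h.shape[:2],np.uint8)
    m[y0:y1,x0:x1]=(h[y0:y1,x0:x1,2]<75)*255
    m=cv2.morphologyEx(m,cv2.MORPH_OPEN,np.ones((5,5),np.uint8))
    k=max(cv2.findContours(m,cv2.RETR_EXTERNAL,cv2.CHAIN_APPROX_NONE)[0],key=cv2.contourArea);k=cv2.convexHull(k)
    M=cv2.moments(k);u=(M["m10"]/M["m00"],M["m01"]/M["m00"]);w=onz(c,k[:,0],.011)[:,:2].astype(np.float32)
    cs[n]=(c,u);print(n,cv2.boundingRect(k),u,onz(c,[u],.011),cv2.minAreaRect(w))
print("tri",tri(*cs["b_scene"],*cs["b_side"]))
```

```text
b_scene (170, 292, 111, 105) (225.05554725624935, 343.3191664176875) [[0.4156 0.3159 0.011 ]] ((0.42088088393211365, 0.3024634122848511), (0.15857703983783722, 0.23803383111953735), 8.746786117553711)
b_side (108, 271, 106, 71) (158.3942162975704, 305.7339281874866) [[0.4124 0.3047 0.011 ]] ((0.4182870090007782, 0.3004857897758484), (0.16254112124443054, 0.23761087656021118), 8.24603271484375)
tri (array([ 0.4277,  0.3052, -0.0069]), np.float64(0.006629050172584494))
```

Run:
```python
from h import *
P=(.418,.29)
bot.reach([*P,.26],down(np.radians(62)));bot.dwell(.3)
bot.servo_line([*P,.166],velocity=.1);bot.dwell(.4);f0=get_obs()["wrist_force"]
for z in np.arange(.163,.148,-.001):
    bot.servo_line([*P,z],velocity=.03);bot.dwell(.08);o=get_obs();d=o["wrist_force"]-f0
    if d[2]>4: break
print(round(o["time_s"],2),round(z,4),o["position"],"dF",d,"T",o["ft_torque"])
c=cam("scene","p1")
hand.move_gripper(.05);bot.dwell(.3);o=get_obs();print(o["wrist_force"],o["gripper_width"])
bot.servo_line([*P,.26],velocity=.1);bot.dwell(.2);print(get_obs()["time_s"])
tx=np.array([np.sin(-.6),-np.cos(-.6)])
bot.reach([.43,0,.31],down(.3))
bot.reach([*(np.array([.494,-.3575])+.073*tx),.24],down(-.6));bot.dwell(.3)
w=cam("wrist","e_wrist");s=cam("scene","e_scene");d=cam("side","e_side");print(get_obs()["time_s"])
g=lambda f:f["frame"][:,:,::-1]
v=np.vstack([np.hstack([cv2.resize(g(w)[10:210,160:427],(400,300)),cv2.resize(g(s)[210:410,90:357],(400,300))]),np.hstack([cv2.resize(g(d)[180:350,60:287],(400,300)),cv2.resize(g(s),(400,300))])])
cv2.imwrite("pics/m7.png",v)
```

```text
30.84 0.155 [0.4185 0.2904 0.1558] dF [-2.1956 -0.8708  9.1527] T [-0.1238  0.2191 -0.0043]
[-1.037   0.1259  0.6513] 0.04979173492997059
33.0333
36.1833
```

View pics/m7.png

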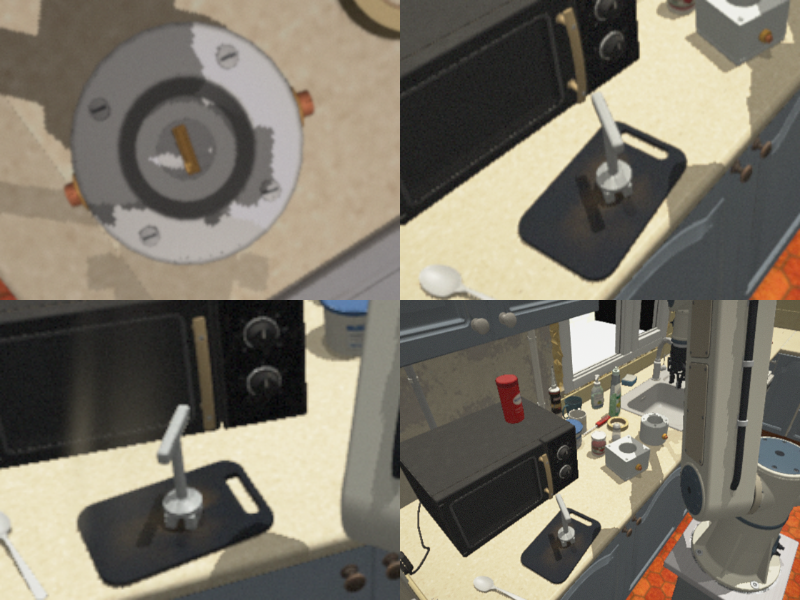

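The round blade (tile (176,128)–(193,172)) is square to the stub line ((72,193)–(305,103)). The key stands upright in the middle of the board, and nothing else has moved. I'll hand in.

Run:
```python
from h import *
hand_in();print(get_obs()["time_s"])
```

```text
the job is handed in; nothing more can be done
the job is handed in; nothing more can be done
```

I shut the round valve with the key, stood the key upright on the black board and let go. I handed the job in at about 36 s of the 61 s allowed; the hand-in gives no verdict.

- **Fit:** The foot went over the blade without touching it and met the well floor at the expected height (TCP 0.157 m). In the camera views before lowering, the foot was 1–2 mm from where it should be.
- **Turn:** I turned the key clockwise until the torque rose steadily to about 1.2 N m, starting at the angle where I expected the stop. The last wrist picture shows the blade at right angles to the line through the pipe stubs, so it looks fully shut.
- **Key on the board:** It met the board at a height that puts the underside at about 11 mm. The pictures show it upright near (0.418, 0.290), with the measured board centre at about (0.42, 0.30). The gripper is clear of everything.
- **Bystanders:** The square box's blade and the other things were never touched, and they look unmoved in the pictures; I did not measure them.

**Checks that disagreed:**
- The two-view height of the board came out at -7 mm, with the rays missing each other by 7 mm, so I relied on the contact force instead.
- The gripper read about 13 mm on the 16 mm bar, but the hold was firm.
- The first two-view height of the bar, taken from the whole key outline, was wrong at 0.106 m. Measuring the bar's ends gave 0.153 m for its top (stated 0.156 m).

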